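Ready the UV exposure unit for a cyanotype board

TASK

Get the exposure unit ready to print the plywood board lying on its glass: lay the aluminium pressure plate flat on the board, squarely and with the edges flush all round, setting it down gently and without shifting the board, and turn the exposure selector on the sloping panel until it clicks in at the blue dot. Leave the cards, the tape, the amber bottle and the ink roller where they are.

Things in the scene. Friction and masses are not known exactly. Their poses are not given: they have to be found in the camera images.
- unit: Fixed white UV exposure unit, 284 (x) x 360 (y) mm. Origin: footprint centre on the table, z up; its -x side faces the robot. Level glass bed 202 (x) x 338 (y) mm, top 96 mm up, centre at x +33 mm. In front of it the dark control panel slopes 42 deg from level down to -x, from 92 to 32 mm high. The red rocker and green button at its -y end, 5 mm proud, are not used.
- selector (a joint): Black selector knob on the sloping panel, rad; grows clockwise as seen facing the panel. Nine click positions 0.436 apart: 0 to 3.491, stops just beyond the ends; a sprung ball pulls it into the nearest; passing a click takes about 0.1 N m. The blue dot is the seventh, 2.618; the others have white ticks. Starts before the dot, near 1.31, 1.75 or 2.18.
- selector_grip (a point): On the knob's turning axis, 29 mm out from the panel, inside its grip bar. Turns with the knob: z along the axis, out of the panel (42 deg from vertical, leaning to the unit's -x); x along the bar to its pointer end (white line); clockwise turns x about -z. Bar 60 (x) x 16 (y) mm, flat sides, 8 to 42 mm out from the panel; under it a skirt, 31 mm radius, 8 mm high.
- blue_mark (a point): Centre of the blue dot (12 mm wide) printed on the panel, 37.5 mm from the knob's axis: where the pointer end must point.
- board: Loose plywood board, 110 mm (x) x 160 mm (y) x 12 mm thick, lying flat on the glass, 140 g. Origin: centre of its underside; z up. A half turn about z makes no difference.
- board_top (a point): Centre of the board's top face.
- plate: Loose pressure plate, aluminium on black rubber, 110 (x) x 160 (y) x 14 mm, same outline as the board, 0.5 to 0.75 kg; starts flat on the table left or right of the unit. Origin: centre of underside, z up; a half turn is the same. Orange bar handle along y over its centre on two posts: 110 (y) x 18 (x) mm, 40 to 56 mm above the underside, 26 mm clear beneath.
- plate_handle (a point): Middle of the orange handle bar, 48 mm above the plate's underside; axes as the plate's.
- cards: Bystander: loose pile of printed cards 148 x 105 x 35 mm, flat on the table on the other side of the unit from the plate. Origin: centre of its underside.
- tape: Bystander: blue roll of tape lying flat on the glass left of the board, 80 mm across, 24 mm high. Origin: centre of its underside.
- bottle_amber: Bystander: amber bottle 62 mm across, 165 mm tall, standing left of the unit's far end. Origin: centre of its underside.
- brayer: Bystander: ink roller with a rubber roll 38 mm across and a wooden handle, 185 mm long in all, lying right of the unit's far end. Origin: on the table, between handle and roll.
There are look-alikes about, which are no part of the job. Leave any red look-alike of the plate alone.

How it is judged:
At the end, for the whole second after the job is handed in: Selector rests at the blue dot's click (2.618 rad, within 0.12); plate released, at rest and flat on the board (gap under 3 mm, level within 2 deg), centres within 8 mm, edges within 5 deg (either way round); board within 12 mm of where it lay (value of joint selector between 2.498 and 2.738 rad and horizontal distance between plate and board_top below 0.008 m and angle between the x axis of plate and the x axis of board, either way round below 0.087 rad and z of plate in the frame of board_top between -0.003 and 0.003 m and angle between plate's own z axis and vertical below 0.035 rad and distance of board from where it was at the start of the episode below 0.012 m and linear speed of plate below 0.01 m/s and angular speed of plate below 0.05 rad/s); the robot touches nothing.
It fails at once if the pressure plate is dropped or rammed onto the board (over 60 N) (contact force between plate and board above 60 N).
It fails at once if the cards, the tape, the amber bottle or the ink roller is shifted by more than 25 mm (distance of any of cards, tape, bottle_amber, brayer from where it was at the start of the episode above 0.025 m).
It also fails if it takes over 56 s, if anything falls off the work surface, if the arm or the gripper's body presses on something with over 40 N, if the wrist force passes 120 N, or if a joint passes its speed limit or range.

ROBOT

A 6-joint arm with a two-finger parallel gripper is mounted at the origin on the work surface. World frame = base frame: x ahead of the robot, y to its left, z up, the work surface at z = 0. Lengths are in m, angles in rad, forces in N, time in s.
With the tool pointing down it reaches from about 0.375 to 0.975 m from the base axis. Payload 3.8 kg.
Tool frame: the origin (TCP) lies where the fingers leave the gripper's body, on its centre line; the fingertips stand 73 mm ahead of it and the grasp point (between the pads) lies 54 mm ahead of it (nose_length is the distance from the TCP to the fingertips, in m); z points along the fingers, y is the line along which they close (so a half turn about z gives the same grasp; the last joint's range is limited). The gripper opens to 85 mm and grips with 20 to 120 N. Pads are 22 mm wide; open, the fingers measure 114 mm over their backs; the gripper's body (76 mm by 85 mm) begins 54 mm behind the grasp point. The pads swing forward as they close: fully open they stand 13 mm farther back than shut.
Start: joints at [-1.168, 0.264, 1.604, -0, 1.274, -0.037], TCP at [0.287, -0.611, 0.304] pointing down, gripper open.
Joint ranges: [-2.63, 2.63], [-0.94, 2.18], [0.31, 2.57], [-1.31, 4.45], [0, 2.66], [-2.55, 2.55]. Speed limits (rad/s): [2.57, 2.57, 3.14, 3.14, 3.14, 3.14].

INTERFACE

Orientations are given as a rotation vector (axis times angle).
In Python, from workcell import read_state, read_camera, calibration, finish_job, look_for, cut_out, tip_of, nose_length gives the robot as it stands.
- The arm moves only by the tool step_arm, never from a script. Its argument "targets" is a list of rows, each a list of 3 entries, a list of its own where there are three numbers: the turn, a rotation vector about the tool's x, y, z in rad, then the shift along the tool's x, y, z in mm, then the finger opening in mm, from 0 to 85.4. In form: [[[ax, ay, az], [x, y, z], grip], ...]. A call has 1 to 5 rows; each row shifts and turns the commanded pose from where the row before left it, along the tool's axes as they then stand; what a row does not reach is not made up. A row lasts 1/12 s, in which the tool goes at most 41.7 mm and 7.16 degrees, less where a joint would pass 70% of its speed; a pose out of reach is approached as far as the arm can. A call with a gripper value outside its range is refused whole. The fingers move at their own pace and stop on an object; "grip_force" is the grip in N (left out, the last holds). Time passes only in rows, so rows that do not move let the fingers close. It gives the time, the measured TCP pose, the force, the opening and the grip force at its end, in the units of the state.
- read_state(): the state, without advancing time (a new reading comes with each control period).
- read_camera(name): name is "scene" or "top"; returns the picture (480x640x3 uint8, red, green, blue); there is no depth.
- calibration(name): a dict with "camera_matrix" (3x3 intrinsics, pixels), "R" (3x3) and "t" (3): a world point X has camera coordinates R X + t. Camera axes: x right, y down, z forward; pixel columns grow to the right and rows downward; lengths in m; the calibration is good to about 2 mm. A picture is of the moment at which its call begins. calibration takes no time and is no camera call.
- finish_job(): hands the job in; it is judged then, once.
Trained networks look in the newest picture that a camera, given by its name, has taken for a name from the list of things; names that differ only in an ending like _2 or _b are one class to them, and where a whole thing is asked for, a point or a joint stands for the part that bears it (a point fixed in the world has none). Each returns a list of dicts, best first, with "score" (0 to 1); they miss things now and then, are a little off and sometimes report something else, mostly with a low value. They report only what shows in the picture. A call takes as long as a camera call. They do not tell look-alikes from the thing itself.
- look_for(camera, query): "extent" ([left, top, right, bottom] in pixels, round what is visible of it).
- cut_out(camera, query): "region" (480x640 bool, what is visible of it) and "extent" ([left, top, right, bottom] in pixels, round what is visible of it).
- tip_of(camera, query): "at" ([row, column] in pixels: a listed point, or the origin of a listed thing).
The state is a dict: "time": time; "q": joint angles; "joint_vel": joint speeds; "joint_torque": joint torques, N m; "tool_pos": TCP position; "tcp_rot": TCP orientation; "wrist_force": force on the tool from outside, world axes, zero at the start; "torque": the same for the moment, N m; "width": opening from 0.0 (shut) to 1.0 (fully open); "grip_force": force on a finger pad.
Only numpy, scipy, OpenCV 4.12 (cv2) and the standard library are available. Lean on these libraries where they do the work, as an engineer would, in place of code of your own. Each camera call takes 0.05 s, during which the arm holds its last target. There are 200 camera calls.

## Working session

There is one attempt and no reset: what is moved stays moved. The work goes in short steps, Python scripts to look and compute and a tool call to move; the robot and the scene stay as the last step left them, time stands still between calls to the robot, and variables do not carry over. Pictures are saved under pics/ and viewed, at most 10 in all, crops included, and the job is handed in when it is done.

Besides the shell and the picture viewer there is one more tool, called after "Request:" as name([rows], argument=value, ...), one row to a line, values as JSON. step_arm: Moves the arm, as the interface text tells. Its arguments: {"type":"object","properties":{"targets":{"type":"array","items":{"type":"array"}},"grip_force":{"type":"number"}},"required":["targets"]}

```bash
mkdir -p pics; ls; python3 - <<'E'
from workcell import *
import cv2,numpy as np
a=read_camera("scene");b=read_camera("top")
cv2.imwrite("pics/s0.png",a[:,:,::-1]);cv2.imwrite("pics/t0.png",b[:,:,::-1])
for c in("scene","top"):
  k=calibration(c);print(c,np.round(k["camera_matrix"],1).tolist(),np.round(k["R"],4).tolist(),np.round(k["t"],4).tolist())
  for q in("plate","plate_handle","board_top","selector_grip","blue_mark","unit"):
    print(q,[(np.round(d["at"],1).tolist(),round(d["score"],2)) for d in tip_of(c,q)[:4]])
print(read_state())
E
```

```text
pics
scene [[443.7, 0.0, 313.5], [0.0, 443.7, 243.1], [0.0, 0.0, 1.0]] [[0.5097, 0.8602, 0.0136], [0.6745, -0.3898, -0.627], [-0.5341, 0.3287, -0.7789]] [-0.2308, -0.2467, 1.4701]
plate [([227.1, 418.8], 0.88), ([170.8, 383.1], 0.74)]
plate_handle [([215.0, 420.4], 0.86), ([160.7, 389.7], 0.72), ([406.3, 222.0], 0.3)]
board_top [([288.5, 319.5], 0.81)]
selector_grip [([241.7, 306.9], 0.8)]
blue_mark [([252.2, 308.6], 0.86)]
unit [([302.1, 320.7], 0.64)]
top [[511.4, 0.0, 324.5], [0.0, 511.4, 245.3], [0.0, 0.0, 1.0]] [[-0.0241, -0.9997, -0.0005], [-0.9975, 0.0241, -0.067], [0.067, -0.0011, -0.9978]] [0.0158, 0.4611, 1.1875]
plate [([335.8, 161.7], 0.86), ([241.5, 183.5], 0.84)]
plate_handle [([240.7, 176.4], 0.96), ([342.9, 153.7], 0.79)]
board_top [([186.2, 360.5], 0.82)]
selector_grip []
blue_mark [([243.1, 335.8], 0.79)]
unit [([207.4, 343.2], 0.62), ([246.1, 474.9], 0.3)]
{'time': 0.7, 'q': array([-1.16790188e+00,  2.63820084e-01,  1.60395155e+00, -6.47034464e-07,
        1.27370220e+00, -3.68992958e-02]), 'joint_vel': array([-0.00056854, -0.00040536,  0.00118091, -0.00071485,  0.00035254,
       -0.00093062]), 'joint_torque': array([ 8.08890545e-04, -5.14839470e+01, -3.67610943e+01, -1.09693137e-04,
        5.69605108e-04,  9.97408705e-06]), 'tool_pos': array([ 0.28738648, -0.61077835,  0.30395984]), 'tcp_rot': array([3.06582875e+00, 6.85247183e-01, 3.30075833e-05]), 'wrist_force': array([0.0714391 , 0.56323895, 0.04824799]), 'torque': array([-0.0385725 ,  0.01394535,  0.01404335]), 'grip_force': 0.0, 'width': 1.0004725174976672}
```

View pics/s0.png

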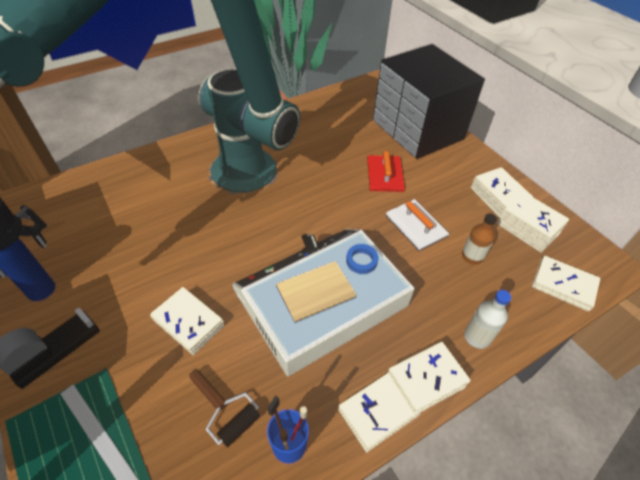

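View pics/t0.png

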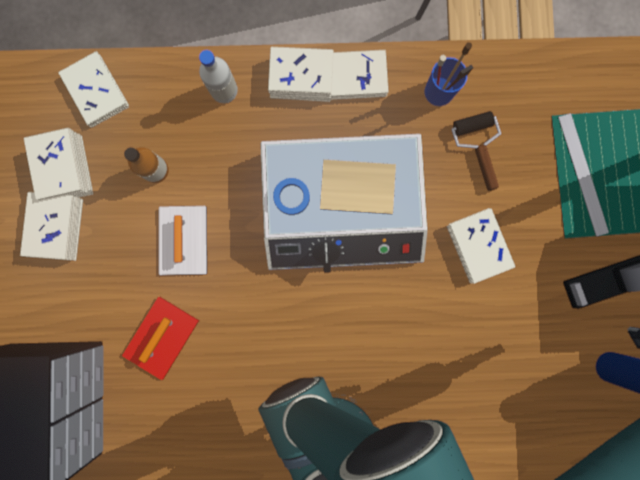

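Scene: the silver plate with orange handle is at top (183,241) / scene (417,224). The board is at top (358,187), the tape at (291,196), and the knob at (327,250) with the blue dot near (337,243). Plate candidates are silver (183,241) and red (160,338). I choose the silver one, because the red is the look-alike.

```bash
cat > h.py <<'E'
from workcell import *
import cv2,numpy as np
from scipy.spatial.transform import Rotation as Rn
def ray(c,uv):
    k=calibration(c);d=np.linalg.solve(k["camera_matrix"],np.array([uv[0],uv[1],1.]))
    R=np.array(k["R"]);return -R.T@np.array(k["t"]),R.T@d
def at_z(c,uv,z):
    o,d=ray(c,uv);return o+d*(z-o[2])/d[2]
def proj(c,X):
    k=calibration(c);p=np.array(k["camera_matrix"])@(np.array(k["R"])@np.array(X)+np.array(k["t"]));return p[:2]/p[2]
def tri(u1,u2): # scene, top
    o,d=ray("scene",u1);p,e=ray("top",u2)
    s=np.linalg.lstsq(np.stack([d,-e],1),p-o,rcond=None)[0]
    a=o+s[0]*d;b=p+s[1]*e;return (a+b)/2,np.linalg.norm(a-b)
def rect(c,mask,z): # world rect of mask at plane z: centre, long-axis angle, sizes
    cs=max(cv2.findContours(mask.astype(np.uint8),cv2.RETR_EXTERNAL,cv2.CHAIN_APPROX_NONE)[0],key=cv2.contourArea)[:,0]
    P=np.array([at_z(c,p,z)[:2] for p in cs])*1000
    (cx,cy),(w,h),a=cv2.minAreaRect(P.astype(np.float32))
    if w<h:w,h,a=h,w,a+90
    return np.round([cx,cy,w,h,(a+90)%180-90],1)
E
python3 - <<'E'
from h import *
a=read_camera("scene");b=read_camera("top")
def show(c,q,z):
    for d in cut_out(c,q)[:3]: print(c,q,round(d["score"],2),np.round(d["extent"]).tolist(),d["region"].sum(),rect(c,d["region"],z))
for c in("top","scene"):
    show(c,"board",.108);show(c,"plate_handle",.056);show(c,"plate",.014);show(c,"tape",.12);show(c,"unit",.096)
    show(c,"selector",.08)
print("handle",tri((420.4,215),(176.4,240.7)),"blue",tri((308.6,252.2),(335.8,243.1)))
c1=cv2.resize(b[215:285,255:435],None,fx=4.4,fy=4.4,interpolation=3);c2=cv2.resize(a[215:295,225:375],None,fx=3.5,fy=3.5,interpolation=3);c3=cv2.resize(b[195:285,145:225],None,fx=3,fy=3,interpolation=3)
o=np.zeros((590,795,3),np.uint8);o[:308,:792]=c1[:308,:792];o[310:590,:525]=c2;o[310:580,540:780]=c3
cv2.imwrite("pics/c1.png",o[:,:,::-1])
E
```

```text
top board 0.83 [320.0, 162.0, 393.0, 215.0] 3759 [582.3 -71.3 163.  115.7  84.1]
top board 0.28 [266.0, 231.0, 424.0, 272.0] 4581 [438.  -42.4 337.8  79.2 -87.9]
top plate_handle 0.73 [122.0, 296.0, 200.0, 379.0] 3417 [259.7 379.2 158.7 110.7 -32.2]
top plate 0.98 [124.0, 300.0, 197.0, 381.0] 3297 [253.9 392.5 161.2 114.1 -32.2]
top plate 0.67 [161.0, 208.0, 206.0, 276.0] 3227 [ 4.819e+02  3.388e+02  1.600e+02  1.112e+02 -1.000e-01]
top tape 0.8 [273.0, 176.0, 311.0, 214.0] 688 [562.9  74.6  78.5  77.9  -1.3]
top tape 0.35 [159.0, 203.0, 208.0, 277.0] 3341 [474.4 308.8 148.8 106.9  -1.4]
top unit 0.6 [263.0, 135.0, 425.0, 274.0] 16730 [548.7 -40.2 362.2 301.2 -88.6]
top unit 0.37 [159.0, 206.0, 208.0, 277.0] 3236 [ 4.750e+02  3.160e+02  1.491e+02  1.037e+02 -1.000e-01]
top selector 0.73 [314.0, 243.0, 339.0, 272.0] 536 [437.5   0.7  61.4  58.2  43.6]
top selector 0.2 [318.0, 160.0, 393.0, 213.0] 3721 [588.2 -72.8 167.3 116.7  84.7]
scene board 0.85 [277.0, 262.0, 357.0, 321.0] 2781 [588.  -76.7 161.3 115.4  85.4]
scene board 0.16 [301.0, 235.0, 322.0, 253.0] 271 [458.3 -13.6  62.7  47.4 -26.5]
scene plate_handle 0.73 [387.0, 200.0, 449.0, 252.0] 1710 [ 5.125e+02  2.996e+02  1.615e+02  1.150e+02 -5.000e-01]
scene plate_handle 0.72 [366.0, 155.0, 405.0, 192.0] 1270 [287.9 354.3 184.  109.7 -32.3]
scene plate 0.88 [367.0, 149.0, 404.0, 192.0] 1199 [254.5 389.6 192.4 109.9 -33.6]
scene plate 0.78 [386.0, 200.0, 448.0, 248.0] 1669 [ 4.871e+02  3.319e+02  1.666e+02  1.216e+02 -1.000e-01]
scene tape 0.56 [345.0, 246.0, 376.0, 277.0] 665 [572.4  66.3  93.   79.2 -33.3]
scene unit 0.96 [232.0, 230.0, 414.0, 376.0] 12044 [571.7 -52.4 375.1 320.2 -88.6]
scene selector 0.72 [301.0, 235.0, 322.0, 256.0] 269 [441.6   0.7  64.4  52.8 -29.7]
handle (array([0.47904357, 0.34718024, 0.03694959]), np.float64(0.001012663622041364)) blue (array([ 0.46129097, -0.0208387 ,  0.07768236]), np.float64(0.0005557061781496129))
```

View pics/c1.png

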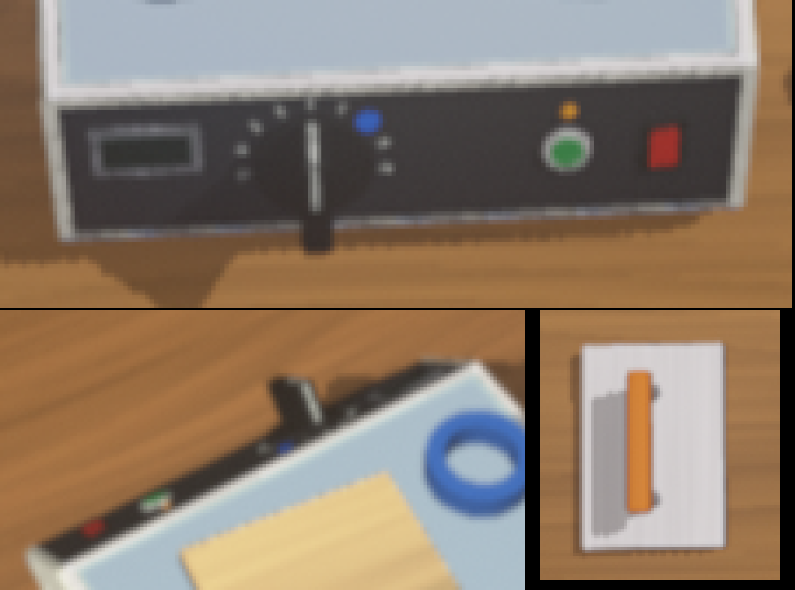

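The crop confirms the silver plate with its orange handle along world x. The pointer stands at the fifth position (straight upslope), two clicks before blue. Next I fit the poses accurately and compute the move to the knob.

```bash
cat >> h.py <<'E'
from scipy.optimize import minimize
def box(sx,sy,z0,z1): return np.array([[a*sx/2,b*sy/2,z] for a in(-1,1) for b in(-1,1) for z in(z0,z1)])
def fit(pts,masks,x0,free=3):
    def cost(v):
        X=pts.copy();X=np.c_[Rn.from_euler('z',v[2]*10).apply(X)]+[v[0],v[1],0]; s=0
        for c,m in masks:
            h=cv2.convexHull(np.array([proj(c,p) for p in X],np.float32))
            im=np.zeros((480,640),np.uint8);cv2.fillConvexPoly(im,np.round(h*64).astype(np.int32),1,shift=6)
            s+=(im.astype(bool)^m).sum()/m.sum()
        return s
    x=np.array(x0,float);x[2]/=10
    r=minimize(cost,x,method="Nelder-Mead",options=dict(initial_simplex=[x,x+[.01,0,0],x+[0,.01,0],x+[0,0,.008]],xatol=1e-4,fatol=1e-4))
    x=r.x.copy();x[2]*=10;return x,r.fun
def hullm(m):
    cs=max(cv2.findContours(m.astype(np.uint8),cv2.RETR_EXTERNAL,cv2.CHAIN_APPROX_NONE)[0],key=cv2.contourArea)
    im=np.zeros((480,640),np.uint8);cv2.fillConvexPoly(im,cv2.convexHull(cs),1);return im.astype(bool)
def go(pos,zax,yax): # goal TCP pose -> delta in present tool axes
    s=read_state();R=Rn.from_rotvec(s["tcp_rot"]);z=np.array(zax,float);z/=np.linalg.norm(z)
    y=np.array(yax,float);y-=z*(y@z);y/=np.linalg.norm(y);G=Rn.from_matrix(np.stack([np.cross(y,z),y,z],1))
    print("t",round(s["time"],2),"tcp",np.round(s["tool_pos"]*1000,1),"q",np.round(s["q"],2),"F",np.round(s["wrist_force"],1),"w",round(s["width"]*85.4,1))
    print(" turn",np.round((R.inv()*G).as_rotvec(),3),"shift(now axes)",np.round(R.inv().apply(np.array(pos)-s["tool_pos"])*1000,1),
      "shift(goal axes)",np.round(G.inv().apply(np.array(pos)-s["tool_pos"])*1000,1))
E
python3 - <<'E'
from h import *
m={}
for c in("scene","top"):
    read_camera(c)
    for q in("board","unit","plate"):
        e=[d for d in cut_out(c,q)]
        if q=="plate": e=[d for d in e if (d["extent"][1]>195)]
        if e: m.setdefault(q,[]).append((c,hullm(e[0]["region"])))
print("board",fit(box(.11,.16,.096,.108),m["board"],(.585,-.074,-.09)))
for k in m["board"]:print(fit(box(.11,.16,.096,.108),[k],(.585,-.074,-.09)))
P=np.array([[x,y,z] for y in(-.18,.18) for x,z in((-.142,0),(-.142,.032),(-.068,.096),(.142,.096),(.142,0))])
print("unit",fit(P,m["unit"],(.56,-.045,.024)))
for k in m["unit"]:print(fit(P,[k],(.56,-.045,.024)))
pb=np.r_[box(.11,.16,0,.014),box(.018,.11,.04,.056)]
for k in m["plate"]:print("plate",fit(pb,[k],(.485,.335,-1.57)))
print(m.keys(),[len(v) for v in m.values()])
g=np.array([.424,.008,.083]);z=np.array([.669,.016,-.743])
for X in(g,g+.013*-z,np.array([.4434,.008,.0616])):print(proj("scene",X),proj("top",X))
go(g-z*(.054+.10),z,(.024,-1,0));go(g-z*(.054+.10),z,(-.024,1,0))
E
```

```text
board (array([ 0.5832824 , -0.07271908, -0.08641556]), np.float64(0.07297190992595214))
(array([ 0.58530112, -0.07467387, -0.09870273]), np.float64(0.01871657754010695))
(array([ 0.58316762, -0.07081677, -0.08667963]), np.float64(0.02171664943123061))Traceback (most recent call last):
  File "<stdin>", line 12, in <module>
  File "h.py", line 32, in fit
    r=minimize(cost,x,method="Nelder-Mead",options=dict(initial_simplex=[x,x+[.01,0,0],x+[0,.01,0],x+[0,0,.008]],xatol=1e-4,fatol=1e-4))
    res = _minimize_neldermead(fun, x0, args, callback, bounds=bounds,
                               **options)
    fxcc = func(xcc)
    fx = function(np.copy(x), *(wrapper_args + args))
  File "h.py", line 27, in cost
    h=cv2.convexHull(np.array([proj(c,p) for p in X],np.float32))
                               ~~~~^^^^^
  File "h.py", line 10, in proj
    k=calibration(c);p=np.array(k["camera_matrix"])@(np.array(k["R"])@np.array(X)+np.array(k["t"]));return p[:2]/p[2]
ValueError: time passes only in moves, steps and waits
```

```bash
sed -i 's/^from scipy.spatial.*/&\nfrom functools import lru_cache\ncalibration=lru_cache(calibration)/' h.py
python3 - <<'E'
from h import *
m={}
for c in("scene","top"):
    read_camera(c)
    for q in("unit","plate"):
        e=[d for d in cut_out(c,q)]
        if q=="plate": e=[d for d in e if (d["extent"][1]>195)]
        if e: m.setdefault(q,[]).append((c,hullm(e[0]["region"])))
P=np.array([[x,y,z] for y in(-.18,.18) for x,z in((-.142,0),(-.142,.032),(-.068,.096),(.142,.096),(.142,0))])
for k in m["unit"]:print("unit",fit(P,[k],(.56,-.045,.024)))
pb=np.r_[box(.11,.16,0,.014),box(.018,.11,.04,.056)]
for k in m["plate"]:print("plate",fit(pb,[k],(.485,.335,-1.57)))
g=np.array([.424,.008,.083]);z=np.array([.669,.016,-.743])
for X in(g,g+.013*-z,np.array([.4434,.008,.0616])):print(proj("scene",X),proj("top",X))
go(g-z*(.054+.10),z,(.024,-1,0));go(g-z*(.054+.10),z,(-.024,1,0))
E
```

```text
unit (array([ 0.55304241, -0.04192198,  0.0278152 ]), np.float64(0.05687913184482973))
unit (array([ 0.55243998, -0.0399242 ,  0.02763505]), np.float64(0.021330696426048876))
plate (array([ 0.4838801 ,  0.33462621, -1.54392786]), np.float64(0.0296420581655481))
plate (array([ 0.48308645,  0.34050227, -1.57393395]), np.float64(0.02578268876611418))
[311.01478693 237.08497158] [323.38156651 260.08363067]
[309.3218227  232.61267287] [323.5595996  263.87238035]
[314.61288335 247.01544174] [323.20079685 251.86521092]
t 2.1 tcp [ 287.4 -610.8  303.9] q [-1.17  0.26  1.6  -0.    1.27 -0.04] F [0.6 0.2 0.9] w 85.0
 turn [-0.152  0.722  0.397] shift(now axes) [ 292.8 -543.3  106.5] shift(goal axes) [ -35.3 -615.3  111.4]
t 2.1 tcp [ 287.4 -610.8  303.9] q [-1.17  0.26  1.6  -0.    1.27 -0.04] F [0.6 0.2 0.9] w 85.0
 turn [-0.984 -0.208 -2.564] shift(now axes) [ 292.8 -543.3  106.5] shift(goal axes) [ 35.3 615.3 111.4]
```

Request:
step_arm([
  [[-0.022,0.103,0.057],[17,-35,7],40],
  [[-0.022,0.103,0.057],[14,-36,7],40],
  [[-0.022,0.103,0.057],[11,-37,7],40],
  [[-0.022,0.103,0.057],[8,-38,7],40],
  [[-0.022,0.103,0.057],[5,-39,7],40],
])

```text
time: 2.52
tool_pos: [0.2874, -0.4148, 0.2738]
tcp_rot: [-3.021, -0.22, -0.822]
wrist_force: [-1.1, 0.6, 1.1]
width: 0.467
grip_force: 0.0
```

Request:
step_arm([
  [[-0.022,0.103,0.057],[2,-39,7],40],
  [[-0.022,0.103,0.057],[0,-39,7],40],
  [[0,0,0],[-2,-39,7],40],
  [[0,0,0],[-2,-39,7],40],
  [[0,0,0],[-2,-39,7],40],
])

```text
time: 2.93
tool_pos: [0.2944, -0.2188, 0.2399]
tcp_rot: [-2.927, -0.028, -1.122]
wrist_force: [0.0, 0.6, 1.5]
width: 0.467
grip_force: 0.0
```

```bash
cat > k.py <<'E'
from h import *
g=np.array([.424,.002,.083]);z=np.array([.669,.0185,-.743])
go(g-z*(.054+.10),z,(.0277,-1,0));go(g-z*(.054+.003),z,(.0277,-1,0))
E
python3 k.py
```

```text
t 2.93 tcp [ 294.4 -218.8  239.9] q [-1.21 -0.54  2.56  0.83  1.02 -0.08] F [0.  0.6 1.5] w 39.9
 turn [ 0.006  0.001 -0.006] shift(now axes) [  -5.5 -217.5   52.1] shift(goal axes) [  -4.2 -217.2   53.4]
t 2.93 tcp [ 294.4 -218.8  239.9] q [-1.21 -0.54  2.56  0.83  1.02 -0.08] F [0.  0.6 1.5] w 39.9
 turn [ 0.006  0.001 -0.006] shift(now axes) [  -5.4 -218.   149.1] shift(goal axes) [  -4.2 -217.2  150.4]
```

```bash
cat >> h.py <<'E'
def wc(p,q):
    h,L1,L2,d=p[:4];r=L1*np.sin(q[1])+L2*np.sin(q[1]+q[2]);return np.array([r*np.cos(q[0]),r*np.sin(q[0]),h+L1*np.cos(q[1])+L2*np.cos(q[1]+q[2])])
E
python3 - <<'E'
from h import *
from scipy.optimize import least_squares
s=read_state()
D=[(np.array([-1.1679,.26382,1.60395]),np.array([.28739,-.61078,.30396]),np.array([0,0,-1.])),(s["q"],s["tool_pos"],Rn.from_rotvec(s["tcp_rot"]).apply([0,0,1]))]
r=least_squares(lambda p:np.concatenate([wc(p,q)+p[3]*z-t for q,t,z in D]),[.2,.6,.5,.15]);p=r.x;print(p,r.fun)
z=np.array([.669,.0185,-.743]);z/=np.linalg.norm(z);sh=np.array([0,0,p[0]])
m=np.sqrt(p[1]**2+p[2]**2+2*p[1]*p[2]*np.cos(2.56));print("min",m)
g=np.array([.424,.002,.083])
for tilt in(42,30,20,10,0):
  a=np.radians(tilt);zz=np.array([np.sin(a),.02*np.sin(a),-np.cos(a)])
  for b in(0,.05,.1):
    w=g-zz*(.054+.003+b+p[3]);print(tilt,b,np.round(w,3),round(np.linalg.norm(w-sh),3))
E
```

```text
[0.26988055 0.52499417 0.56329017 0.31213195] [-0.02252294 -0.01066517 -0.00421587 -0.00161238 -0.00020232  0.00421587]
min 0.31417716342870894
42 0 [ 0.177 -0.003  0.357] 0.197
42 0.05 [ 0.144 -0.004  0.394] 0.19
42 0.1 [ 0.11  -0.004  0.432] 0.196
30 0 [ 0.239 -0.002  0.403] 0.274
30 0.05 [ 0.214 -0.002  0.446] 0.277
30 0.1 [ 0.189 -0.003  0.489] 0.29
20 0 [ 0.298 -0.001  0.43 ] 0.338
20 0.05 [ 0.281 -0.001  0.477] 0.349
20 0.1 [ 0.264 -0.001  0.524] 0.366
10 0 [0.36  0.001 0.447] 0.401
10 0.05 [0.351 0.001 0.496] 0.418
10 0.1 [0.343 0.    0.545] 0.439
0 0 [0.424 0.002 0.452] 0.462
0 0.05 [0.424 0.002 0.502] 0.483
0 0.1 [0.424 0.002 0.552] 0.509
```

```bash
cat >> h.py <<'E'
def fk(p,q):
    h,L1,L2,d,e=p[:5]
    R1=Rn.from_euler('z',q[0]);A=R1*Rn.from_euler('y',q[1]);B=A*Rn.from_euler('y',q[2]);C=B*Rn.from_euler('z',q[3]);T=C*Rn.from_euler('y',q[4])*Rn.from_euler('z',q[5])
    return np.array([0,0,h])+R1.apply([0,e,0])+A.apply([0,0,L1])+B.apply([0,0,L2])+T.apply([0,0,d]),T
E
python3 - <<'E'
from h import *
from scipy.optimize import least_squares
s=read_state()
D=[(np.array([-1.1679,.26382,1.60395,0,1.2737,-.0369]),np.array([.28739,-.61078,.30396]),Rn.from_rotvec([3.06583,.685247,0])),(s["q"],s["tool_pos"],Rn.from_rotvec(s["tcp_rot"]))]
for q,t,R in D:print(np.round((fk([0]*5,q)[1].inv()*R).as_rotvec(),3))
f=lambda p:np.concatenate([fk(p,q)[0]-t for q,t,z in D])
r=least_squares(f,[.2,.6,.5,.15,.02]);p=r.x;print(p,r.fun)
# other model: offset in wrist (a) perpendicular
E
```

```text
[ 0.    -0.     1.571]
[-0.    -0.     1.571]
[0.25006295 0.51229233 0.5656896  0.27511762 0.02489503] [-7.12815930e-06  1.09451898e-06  1.63507488e-05  6.25377177e-06
  7.84779979e-07 -1.63484846e-05]
```

```bash
cat >> h.py <<'E'
PK=[.25006295,.51229233,.5656896,.27511762,.02489503]
LO=np.array([-2.63,-.94,.31,-1.31,0,-2.55]);HI=np.array([2.63,2.18,2.57,4.45,2.66,2.55])
from scipy.optimize import least_squares
def ik(pos,R,seeds): # R tool Rotation
    best=None
    for q0 in seeds:
        f=lambda q:np.r_[(fk(PK,q)[0]-pos)*5,((fk(PK,q)[1]*Rn.from_euler('z',np.pi/2)).inv()*R).as_rotvec()]
        r=least_squares(f,np.clip(q0,LO+.03,HI-.03),bounds=(LO+.02,HI-.02))
        if best is None or r.cost<best[0]-1e-9:best=(r.cost,r.x)
        if r.cost<1e-8:break
    return best
KA=np.array([-.669,-.0185,.743]);KA/=np.linalg.norm(KA) # knob axis out
KB=np.array([.4434,.002,.0616])
def knob(phase,tilt,out,sgn=-1): # tool pose gripping: phase cw turned(rad), tilt = less lean than axis (rad)
    z=-KA;y=np.array([0.0277,-1,0])*(-sgn);y-=z*(y@z);y/=np.linalg.norm(y)
    R=Rn.from_matrix(np.stack([np.cross(y,z),y,z],1))
    T=Rn.from_rotvec(z*phase)
    R=T*Rn.from_rotvec(y*tilt*(1 if sgn<0 else -1))*R
    g=KB+KA*out
    return g-R.apply([0,0,.054]),R,g
E
python3 - <<'E'
from h import *
rng=np.random.default_rng(0)
q=read_state()["q"]
S=[q,np.array([0,-.5,2.5,0,.6,0]),np.array([-1.2,-.5,2.5,.8,1,0]),np.array([1.2,-.5,2.5,-.8,1,0]),np.array([.5,-.3,2.3,2.8,.6,-2]),np.array([-.5,-.3,2.3,3.1,.6,-2])]
for sgn in(-1,1):
  for tilt in(-10,0,10,20,25,30,35,42):
    o=[]
    for ph in(0,.44,.9):
      p,R,g=knob(ph,np.radians(tilt),.032,sgn);b=ik(p,R,S);o.append((round(float(np.sqrt(b[0])),3),np.round(b[1],1).tolist()))
    p,R,g=knob(0,np.radians(tilt),.032,sgn)
    print(sgn,tilt,np.round(R.apply([0,0,1]),2),o)
E
```

```text
-1 -10 [ 0.53  0.01 -0.85] [(0.097, [-0.1, -0.3, 2.5, 0.1, 0.5, 1.3]), (0.104, [-0.2, -0.3, 2.5, 0.4, 0.5, 1.4]), (0.128, [-0.3, -0.3, 2.5, 0.6, 0.6, 1.6])]
-1 0 [ 0.67  0.02 -0.74] [(0.216, [-0.1, -0.3, 2.5, 0.2, 0.4, 1.3]), (0.216, [-0.1, -0.3, 2.5, 0.2, 0.4, 1.7]), (0.216, [-0.1, -0.3, 2.5, 0.2, 0.4, 2.2])]
-1 10 [ 0.79  0.02 -0.62] [(0.333, [-0.1, -0.3, 2.5, 0.3, 0.4, 1.1]), (0.32, [0.1, -0.3, 2.5, -0.4, 0.4, 2.4]), (0.287, [0.3, -0.2, 2.5, -1.0, 0.5, -2.5])]
-1 20 [ 0.88  0.02 -0.47] [(0.448, [-0.2, -0.2, 2.5, 0.7, 0.4, 0.7]), (0.401, [0.4, -0.1, 2.5, -1.3, 0.7, -2.5]), (0.297, [0.5, -0.1, 2.5, -1.3, 0.8, -2.1])]
-1 25 [ 0.92  0.03 -0.39] [(0.502, [-0.5, -0.1, 2.5, 1.3, 0.7, -0.2]), (0.426, [0.5, -0.1, 2.5, -1.3, 0.8, -2.5]), (0.294, [0.6, -0.0, 2.5, -1.3, 0.9, -2.0])]
-1 30 [ 0.95  0.03 -0.31] [(0.485, [-0.7, 1.2, 2.5, 2.1, 2.1, -2.1]), (0.407, [0.7, 0.6, 2.5, 4.4, 1.4, -1.3]), (0.29, [0.7, 0.0, 2.5, -1.3, 1.0, -1.8])]
-1 35 [ 0.97  0.03 -0.22] [(0.429, [-0.4, 1.3, 2.5, 2.4, 2.4, -2.0]), (0.367, [0.7, 0.7, 2.5, 4.4, 1.6, -1.2]), (0.284, [0.7, 0.1, 2.5, -1.3, 1.1, -1.7])]
-1 42 
[... 682 characters left out ...]
-2.4]), (0.4, [0.4, -0.1, 2.5, -1.3, 0.7, 0.5]), (0.297, [0.5, -0.1, 2.5, -1.3, 0.8, 1.1])]
1 25 [ 0.92  0.03 -0.39] [(0.503, [-0.7, 0.1, 2.5, 1.4, 0.9, 2.5]), (0.426, [0.5, -0.1, 2.5, -1.3, 0.8, 0.7]), (0.294, [0.6, -0.0, 2.5, -1.3, 0.9, 1.2])]
1 30 [ 0.95  0.03 -0.31] [(0.485, [-0.7, 1.2, 2.5, 2.1, 2.1, 1.1]), (0.452, [0.6, -0.0, 2.5, -1.3, 0.9, 0.8]), (0.29, [0.7, 0.0, 2.5, -1.3, 1.0, 1.3])]
1 35 [ 0.97  0.03 -0.22] [(0.429, [-0.4, 1.3, 2.5, 2.4, 2.4, 1.1]), (0.47, [0.8, 0.1, 2.5, -1.3, 1.1, 1.1]), (0.284, [0.7, 0.1, 2.5, -1.3, 1.1, 1.5])]
1 42 [ 0.99  0.03 -0.1 ] [(0.349, [-0.3, 1.3, 2.5, 2.5, 2.5, 1.1]), (0.465, [1.0, 0.5, 2.5, -1.3, 1.5, 1.7]), (0.272, [0.8, 0.2, 2.5, -1.3, 1.3, 1.7])]
```

```bash
python3 - <<'E'
from h import *
q=read_state()["q"]
S=[q,np.array([0,-.5,2.5,0,.6,0]),np.array([-.3,-.3,2.5,.6,.6,1.5]),np.array([-.3,-.3,2.5,.6,.6,-1.6])]
for sgn in(-1,1):
  for tilt in(-16,-20,-24,-28,-34,-42):
    print(sgn,tilt)
    for ph in(-.1,0,.44,.95):
      p,R,g=knob(ph,np.radians(tilt),.032,sgn);b=ik(p,R,S);print("  ",ph,np.round(R.apply([0,0,1]),2),round(float(np.sqrt(b[0])),4),np.round(b[1],2))
E
```

```text
-1 -16
   -0.1 [ 0.44 -0.02 -0.9 ] 0.0267 [-0.06 -0.31  2.55  0.02  0.47  1.37]
   0 [ 0.44  0.01 -0.9 ] 0.0254 [-0.1  -0.31  2.55  0.11  0.48  1.36]
   0.44 [ 0.45  0.13 -0.88] 0.0347 [-0.24 -0.29  2.55  0.47  0.54  1.34]
   0.95 [ 0.52  0.24 -0.82] 0.0744 [-0.38 -0.25  2.55  0.76  0.64  1.43]
-1 -20
   -0.1 [ 0.38 -0.02 -0.93] 0.0 [-0.05 -0.29  2.53 -0.01  0.51  1.41]
   0 [ 0.37  0.01 -0.93] 0.0 [-0.09 -0.29  2.53  0.09  0.52  1.38]
   0.44 [ 0.39  0.16 -0.91] 0.0 [-0.25 -0.28  2.54  0.48  0.57  1.31]
   0.95 [ 0.47  0.29 -0.83] 0.0344 [-0.42 -0.23  2.55  0.81  0.68  1.35]
-1 -24
   -0.1 [ 0.31 -0.03 -0.95] 0.0 [-0.04 -0.25  2.48 -0.03  0.59  1.44]
   0 [ 0.31  0.01 -0.95] 0.0 [-0.08 -0.25  2.48  0.06  0.6   1.42]
   0.44 [ 0.33  0.18 -0.93] 0.0 [-0.26 -0.24  2.49  0.45  0.65  1.32]
   0.95 [ 0.43  0.34 -0.84] 0.0 [-0.46 -0.21  2.54  0.84  0.73  1.29]
-1 -28
   -0.1 [ 0.25 -0.04 -0.97] 0.0 [-0.03 -0.21  2.44 -0.05  0.66  1.47]
   0 [ 0.24  0.01 -0.97] 0.0 [-0.08 -0.21  2.44  0.04  0.67  1.44]
   0.44 [ 0.27  0.21 -0.94] 0.0 [-0.27 -0.19  2.45  0.43  0.72  1.34]
   0.95 [ 0.38  0.3
[... 1619 characters left out ...]

   0.44 [ 0.27  0.21 -0.94] 0.0 [-0.27 -0.19  2.45  0.43  0.72 -1.8 ]
   0.95 [ 0.38  0.39 -0.84] 0.0 [-0.48 -0.16  2.5   0.81  0.8  -1.86]
1 -34
   -0.1 [ 0.14 -0.05 -0.99] 0.0 [-0.02 -0.14  2.37 -0.07  0.77 -1.65]
   0 [ 0.14  0.   -0.99] 0.0 [-0.07 -0.14  2.37  0.02  0.77 -1.68]
   0.44 [ 0.17  0.24 -0.95] 0.0 [-0.28 -0.13  2.38  0.39  0.82 -1.79]
   0.95 [ 0.3   0.46 -0.83] 0.0 [-0.51 -0.08  2.44  0.78  0.91 -1.86]
1 -42
   -0.1 [ 0.   -0.07 -1.  ] 0.0 [-0.   -0.05  2.28 -0.08  0.91 -1.62]
   0 [ 0. -0. -1.] 0.0 [-0.06 -0.05  2.28 -0.    0.91 -1.65]
   0.44 [ 0.04  0.29 -0.96] 0.0 [-0.28 -0.03  2.3   0.36  0.95 -1.77]
   0.95 [ 0.19  0.55 -0.81] 0.0 [-0.53  0.02  2.36  0.73  1.03 -1.87]
```

```bash
cat >> h.py <<'E'
def plan(pos,R,n,cur=None):
    if cur is None:
        s=read_state();cur=(s["tool_pos"],Rn.from_rotvec(s["tcp_rot"]))
        print("t",round(s["time"],2),"tcp",np.round(s["tool_pos"]*1000,1),"q",np.round(s["q"],2),"F",np.round(s["wrist_force"],1),"M",np.round(s["torque"],2),"w",round(s["width"]*85.4,1),"gf",s["grip_force"])
    p,R0=cur;dr=(R0.inv()*R).as_rotvec()/n;d=(np.array(pos)-p)/n
    for i in range(n):
        Ri=R0*Rn.from_rotvec(dr*i);print("  ",np.round(dr,3).tolist(),np.round(Ri.inv().apply(d)*1000,1).tolist())
    return np.array(pos),R
E
python3 - <<'E'
from h import *
p,R,g=knob(0,np.radians(-28),.033)
back=R.apply([0,0,1])
plan(p-.09*back,R,7)
for f in(.3,.6,1):
    s=read_state();pp=s["tool_pos"]*(1-f)+f*(p-.09*back);R0=Rn.from_rotvec(s["tcp_rot"]);RR=R0*Rn.from_rotvec((R0.inv()*R).as_rotvec()*f)
    b=ik(pp,RR,[s["q"],np.array([-.3,-.3,2.5,.6,.6,1.])]);print(b[0],np.round(b[1],2))
E
```

```text
t 2.93 tcp [ 294.4 -218.8  239.9] q [-1.21 -0.54  2.56  0.83  1.02 -0.08] F [0.  0.6 1.5] M [-0.03  0.28  0.02] w 39.9 gf 0.0
   [0.001, -0.07, -0.001] [8.9, -31.1, 10.7]
   [0.001, -0.07, -0.001] [9.6, -31.1, 10.1]
   [0.001, -0.07, -0.001] [10.4, -31.0, 9.4]
   [0.001, -0.07, -0.001] [11.0, -31.0, 8.7]
   [0.001, -0.07, -0.001] [11.6, -31.0, 7.9]
   [0.001, -0.07, -0.001] [12.2, -31.0, 7.1]
   [0.001, -0.07, -0.001] [12.7, -31.0, 6.2]
7.185216582862549e-05 [-0.85 -0.62  2.55  0.57  0.9   0.41]
1.5083342839957523e-23 [-0.47 -0.58  2.51  0.27  0.84  0.93]
1.159845545387253e-19 [-0.08 -0.4   2.39  0.03  0.91  1.44]
```

Request:
step_arm([
  [[0,-0.1,0],[30,0,10],40],
  [[0,-0.1,0],[25,-10,10],40],
  [[0,-0.1,0],[20,-18,8],40],
  [[0,-0.1,0],[10,-20,8],40],
  [[0,-0.09,0],[0,-22,5],40],
])

```text
time: 3.35
tool_pos: [0.364, -0.1581, 0.2538]
tcp_rot: [-3.09, -0.036, -0.502]
wrist_force: [0.1, 0.6, 0.6]
width: 0.466
grip_force: 0.0
```

Request:
step_arm([
  [[0,0,0],[0,-22,0],40],
  [[0,0,0],[0,-22,0],40],
  [[0,0,0],[0,-22,0],40],
  [[0,0,0],[0,-22,0],40],
  [[0,0,0],[0,-22,0],40],
])

```text
time: 3.77
tool_pos: [0.3591, -0.0469, 0.2528]
tcp_rot: [-3.086, -0.036, -0.5]
wrist_force: [-0.2, -0.3, -0.1]
width: 0.466
grip_force: 0.0
```

```bash
cat > k.py <<'E'
from h import *
import sys
p,R,g=knob(0,np.radians(-28),.033)
back=R.apply([0,0,1])
c=plan(p-.09*back,R,2);plan(p,R,3,c)
E
python3 k.py
```

```text
t 3.77 tcp [359.1 -46.9 252.8] q [-0.28 -0.54  2.42  0.13  0.95  1.21] F [-0.2 -0.3 -0.1] M [ 0.02  0.17 -0.  ] w 39.8 gf 0.0
   [-0.005, -0.038, -0.003] [9.2, -23.2, 17.5]
   [-0.005, -0.038, -0.003] [9.9, -23.2, 17.0]
   [0.0, 0.0, 0.0] [0.0, 0.0, 30.0]
   [0.0, 0.0, 0.0] [0.0, 0.0, 30.0]
   [0.0, 0.0, 0.0] [0.0, 0.0, 30.0]
```

Request:
step_arm([
  [[-0.005,-0.038,-0.003],[9,-23,17],44],
  [[-0.005,-0.038,-0.003],[10,-23,17],44],
  [[0,0,0],[0,0,20],44],
  [[0,0,0],[0,0,15],44],
  [[0,0,0],[0,0,0],44],
])

```text
time: 4.18
tool_pos: [0.3932, 0.0004, 0.1892]
tcp_rot: [-3.114, -0.048, -0.374]
wrist_force: [-1.3, 0.2, -0.3]
width: 0.514
grip_force: 0.0
```

```bash
sed -i 's/^c=.*/plan(p,R,3)/' k.py; cat >> k.py <<'E'
a=read_camera("scene");b=read_camera("top")
c1=cv2.resize(b[205:295,265:375],None,fx=5,fy=5,interpolation=3);c2=cv2.resize(a[200:275,270:350],None,fx=5,fy=5,interpolation=3)
o=np.zeros((450,960,3),np.uint8);o[:450,:550]=c1;o[:375,555:955]=c2
cv2.imwrite("pics/c2.png",cv2.resize(o[:,:,::-1],(800,375)))
E
python3 k.py
```

```text
t 4.18 tcp [393.2   0.4 189.2] q [-0.08 -0.33  2.41  0.04  0.82  1.44] F [-1.3  0.2 -0.3] M [-0.    0.11 -0.01] w 43.9 gf 0.0
   [-0.001, 0.002, 0.001] [0.9, -0.0, 17.6]
   [-0.001, 0.002, 0.001] [0.8, -0.1, 17.6]
   [-0.001, 0.002, 0.001] [0.8, -0.1, 17.6]
```

View pics/c2.png

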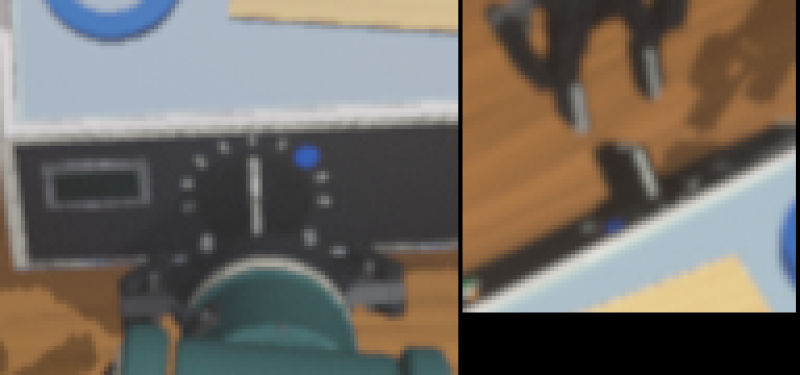

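The fingers straddle the knob: tips at crop (207,242) and (310,237), bar line at 256, so they are centred. I go down and grip.

Request:
step_arm([
  [[0,0.002,0],[1,0,18],44],
  [[0,0.002,0],[1,0,18],44],
  [[0,0.002,0],[1,0,16],44],
  [[0,0,0],[0,0,0],44],
])

```text
time: 4.62
tool_pos: [0.4096, -0.0008, 0.1412]
tcp_rot: [-3.113, -0.042, -0.388]
wrist_force: [-1.7, -0.1, 0.4]
width: 0.509
grip_force: 0.0
```

Request:
step_arm([
  [[0,0,0],[0,0,0],10],
  [[0,0,0],[0,0,0],10],
  [[0,0,0],[0,0,0],10],
  [[0,0,0],[0,0,0],10],
  [[0,0,0],[0,0,0],10],
], grip_force=50)

```text
time: 5.03
tool_pos: [0.4111, 0.0, 0.1442]
tcp_rot: [-3.111, -0.043, -0.396]
wrist_force: [-3.2, 3.7, 6.0]
width: 0.177
grip_force: 49.9
```

```bash
python3 - <<'E'
from h import *
p,R,g=knob(0,np.radians(-28),.033);s=read_state();print(np.round((p-s["tool_pos"])*1000,1))
c=(s["tool_pos"],Rn.from_rotvec(s["tcp_rot"]))
print(s["wrist_force"],s["torque"],s["width"]*85.4,s["grip_force"],np.round(s["q"],2))
# rotate rigidly about knob axis through KB, total .873(+.03), 9 rows
n=9;a=.90/n;R0=c[1];pp=c[0]
for i in range(n):
    T=Rn.from_rotvec(-KA*a);p2=KB+T.apply(pp-KB);R2=T*R0
    print(np.round((R0.inv()*R2).as_rotvec(),3).tolist(),np.round(R0.inv().apply(p2-pp)*1000,1).tolist());pp,R0=p2,R2
E
```

```text
[-2.9  1.  -5.7]
[-3.150269    3.71259373  6.0382909 ] [0.59739955 0.43890871 0.10521219] 15.123148826414855 49.92843568325043 [-0.08 -0.22  2.43  0.05  0.68  1.43]
[0.046, 0.0, 0.089] [-0.2, 3.1, 0.1]
[0.046, 0.0, 0.089] [-0.2, 3.1, 0.1]
[0.046, 0.0, 0.089] [-0.2, 3.1, 0.1]
[0.046, 0.0, 0.089] [-0.2, 3.1, 0.1]
[0.046, 0.0, 0.089] [-0.2, 3.1, 0.1]
[0.046, 0.0, 0.089] [-0.2, 3.1, 0.1]
[0.046, 0.0, 0.089] [-0.2, 3.1, 0.1]
[0.046, 0.0, 0.089] [-0.2, 3.1, 0.1]
[0.046, 0.0, 0.089] [-0.2, 3.1, 0.1]
```

Request:
step_arm([
  [[0.046,0,0.089],[0,3.1,-1],10],
  [[0.046,0,0.089],[0,3.1,0],10],
  [[0.046,0,0.089],[0,3.1,0],10],
  [[0.046,0,0.089],[0,3.1,0],10],
  [[0.046,0,0.089],[0,3.1,0],10],
])

```text
time: 5.45
tool_pos: [0.4087, -0.0146, 0.1418]
tcp_rot: [-2.775, 0.555, -0.344]
wrist_force: [8.5, 9.1, -13.6]
width: 0.179
grip_force: 50.2
```

```bash
python3 - <<'E'
from h import *
s=read_state();print(s["wrist_force"],s["torque"],s["width"]*85.4,s["grip_force"],np.round(s["q"],2))
p,R,g=knob(.5,np.radians(-28),.033);print(np.round((p-s["tool_pos"])*1000,1),(Rn.from_rotvec(s["tcp_rot"]).inv()*R).as_rotvec())
E
```

```text
[  8.49919348   9.14730655 -13.56187283] [ 0.73201745 -0.33204577  0.21778686] 15.306235278867408 50.20300090312958 [-0.31 -0.2   2.45  0.48  0.74  1.33]
[-2.4  3.4 -5.4] [-0.00327656 -0.00721357 -0.00638924]
```

Turning well with low forces. Finishing the turn.

Request:
step_arm([
  [[0.046,0,0.089],[0,3.1,0],10],
  [[0.046,0,0.089],[0,3.1,0],10],
  [[0.046,0,0.089],[0,3.1,0],10],
  [[0.046,0,0.089],[0,3.1,0],10],
  [[0,0,0],[0,0,0],10],
])

```text
time: 5.87
tool_pos: [0.403, -0.0241, 0.1366]
tcp_rot: [-2.436, 0.95, -0.294]
wrist_force: [19.5, 18.1, -16.9]
width: 0.177
grip_force: 49.2
```

```bash
python3 - <<'E'
from h import *
s=read_state();print(s["wrist_force"],s["torque"],s["width"]*85.4,s["grip_force"],np.round(s["q"],2))
p,R,g=knob(.87,np.radians(-28),.033);print(np.round((p-s["tool_pos"])*1000,1),(Rn.from_rotvec(s["tcp_rot"]).inv()*R).as_rotvec())
E
```

```text
[ 19.47057754  18.09224412 -16.93775166] [ 1.37978582 -1.4974499  -0.03371997] 15.117218242826933 49.24398958683014 [-0.48 -0.17  2.49  0.77  0.81  1.29]
[-0.9  5.5 -4.1] [-0.01783233 -0.0056864  -0.03745643]
```

Release, back off, and look.

Request:
step_arm([
  [[0,0,0],[0,0,0],44],
  [[0,0,0],[0,0,0],44],
  [[0,0,0],[0,0,0],44],
  [[0,0,0],[0,0,-20],44],
  [[0,0,0],[0,0,-25],44],
])

```text
time: 6.28
tool_pos: [0.3853, -0.0414, 0.1742]
tcp_rot: [-2.448, 0.942, -0.292]
wrist_force: [-0.3, -1.0, 0.2]
width: 0.51
grip_force: 0.0
```

Request:
step_arm([
  [[0,0,0],[-15,0,-30],44],
  [[-0.05,0,-0.09],[0,0,-30],44],
  [[-0.05,0,-0.09],[0,0,-20],44],
  [[-0.05,0,-0.09],[0,0,0],44],
  [[-0.05,0,-0.09],[0,0,0],44],
])

```text
time: 6.7
tool_pos: [0.3475, -0.0625, 0.2461]
tcp_rot: [-2.803, 0.545, -0.348]
wrist_force: [0.2, -0.7, -0.2]
width: 0.516
grip_force: 0.0
```

```bash
python3 - <<'E'
from h import *
a=read_camera("scene");b=read_camera("top")
c1=cv2.resize(b[205:295,265:375],None,fx=5,fy=5,interpolation=3);c2=cv2.resize(a[200:275,270:350],None,fx=5,fy=5,interpolation=3)
o=np.zeros((450,960,3),np.uint8);o[:450,:550]=c1;o[:375,555:955]=c2
cv2.imwrite("pics/c3.png",cv2.resize(o[:,:,::-1],(800,375)))
s=read_state();print(np.round(s["q"],2),s["wrist_force"],s["width"]*85.4)
# plate grasp pre pose: handle (.4835,.338,.048), tool down, tool y along +-world y
for sg in(-1,1):
    R=Rn.from_matrix(np.array([[-sg*-1,0,0],[0,sg,0],[0,0,-1.]]).astype(float)) if False else Rn.from_matrix(np.stack([np.cross([0,sg,0],[0,0,-1]),[0,sg,0],[0,0,-1]],1))
    b1=ik(np.array([.4835,.338,.102]),R,[s["q"],np.array([.6,.2,1.8,0,1.2,0])]);print(sg,b1[0],np.round(b1[1],2))
    for da in(-1,1):
        R2=Rn.from_euler('z',da*np.pi/2-.09)*R
        b2=ik(np.array([.584,-.073,.21]),R2,[b1[1],np.array([-.1,.2,1.8,0,1.2,0])]);print("  place",da,b2[0],np.round(b2[1],2))
E
```

```text
[-0.5  -0.47  2.41  0.37  1.08  1.3 ] [ 0.33392942  0.07718032 -0.10986096] 44.16930035990462
-1 1.1501619827810049e-26 [0.57 0.31 1.96 0.   0.88 2.14]
  place -1 0.06381411042725144 [-0.31  0.14  1.96  0.3   1.    2.53]
  place 1 4.1382624062182916e-23 [-0.17  0.18  1.89  0.    1.07 -0.08]
1 6.7325158387530824e-18 [ 0.57  0.31  1.96  0.    0.88 -1.  ]
  place -1 7.555423171831126e-31 [-0.17  0.18  1.89  0.    1.07 -0.08]
  place 1 0.063814110428302 [-0.31  0.14  1.96  0.3   1.    2.53]
```

View pics/c3.png

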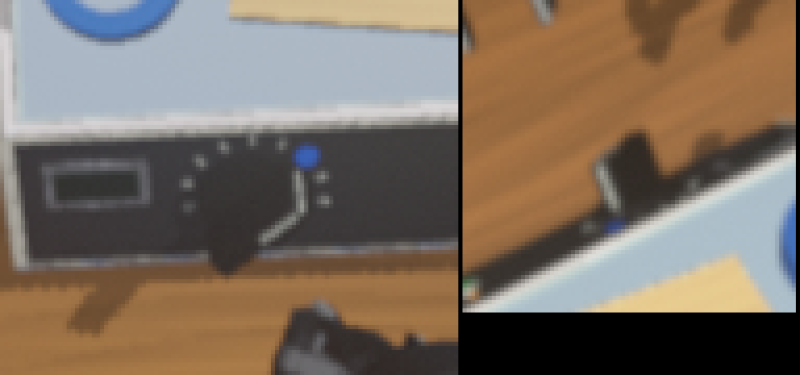

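The pointer rests on the blue dot (crop (303,175) to dot (307,157)). Now the plate.

```bash
python3 - <<'E'
from h import *
R=Rn.from_matrix(np.stack([np.cross([0,-1,0],[0,0,-1]),[0,-1,0],[0,0,-1]],1))
c=plan([.4835,.338,.20],R,15)
E
```

```text
t 6.8 tcp [347.3 -60.8 244.9] q [-0.5  -0.47  2.41  0.37  1.08  1.3 ] F [ 0.3  0.1 -0.1] M [-0.05  0.16  0.01] w 44.2 gf 0.0
   [-0.018, -0.016, -0.025] [-2.8, -25.9, 11.0]
   [-0.018, -0.016, -0.025] [-2.0, -26.1, 10.6]
   [-0.018, -0.016, -0.025] [-1.2, -26.3, 10.1]
   [-0.018, -0.016, -0.025] [-0.3, -26.5, 9.7]
   [-0.018, -0.016, -0.025] [0.5, -26.7, 9.2]
   [-0.018, -0.016, -0.025] [1.3, -26.8, 8.7]
   [-0.018, -0.016, -0.025] [2.1, -27.0, 8.2]
   [-0.018, -0.016, -0.025] [2.9, -27.0, 7.7]
   [-0.018, -0.016, -0.025] [3.7, -27.1, 7.1]
   [-0.018, -0.016, -0.025] [4.5, -27.1, 6.6]
   [-0.018, -0.016, -0.025] [5.3, -27.1, 6.0]
   [-0.018, -0.016, -0.025] [6.1, -27.1, 5.4]
   [-0.018, -0.016, -0.025] [6.9, -27.0, 4.8]
   [-0.018, -0.016, -0.025] [7.6, -26.9, 4.2]
   [-0.018, -0.016, -0.025] [8.4, -26.7, 3.6]
```

Request:
step_arm([
  [[-0.018,-0.016,-0.025],[-3,-26,8],60],
  [[-0.018,-0.016,-0.025],[-2,-26,8],60],
  [[-0.018,-0.016,-0.025],[-1,-26,8],60],
  [[-0.018,-0.016,-0.025],[0,-26,9],60],
  [[-0.018,-0.016,-0.025],[0.5,-27,9],60],
])

```text
time: 7.22
tool_pos: [0.3903, 0.0707, 0.2365]
tcp_rot: [-2.925, 0.383, -0.23]
wrist_force: [-0.2, -1.3, 0.1]
width: 0.705
grip_force: 0.0
```

Request:
step_arm([
  [[-0.018,-0.016,-0.025],[1,-27,9],60],
  [[-0.018,-0.016,-0.025],[2,-27,8],60],
  [[-0.018,-0.016,-0.025],[3,-27,8],60],
  [[-0.018,-0.016,-0.025],[4,-27,7],60],
  [[-0.018,-0.016,-0.025],[5,-27,7],60],
])

```text
time: 7.63
tool_pos: [0.4366, 0.2038, 0.2205]
tcp_rot: [-3.039, 0.202, -0.112]
wrist_force: [0.6, -0.4, -0.6]
width: 0.701
grip_force: 0.0
```

Request:
step_arm([
  [[-0.018,-0.016,-0.025],[5,-27,6],60],
  [[-0.018,-0.016,-0.025],[6,-27,6],60],
  [[-0.018,-0.016,-0.025],[7,-27,5],60],
  [[-0.018,-0.016,-0.025],[8,-27,4],60],
  [[-0.018,-0.016,-0.025],[8,-27,4],60],
])

```text
time: 8.05
tool_pos: [0.4828, 0.3365, 0.2047]
tcp_rot: [-3.138, 0.012, 0.011]
wrist_force: [0.5, 0.4, 0.4]
width: 0.7
grip_force: 0.0
```

```bash
python3 - <<'E'
from h import *
R=Rn.from_matrix(np.stack([np.cross([0,-1,0],[0,0,-1]),[0,-1,0],[0,0,-1]],1))
c=plan([.4835,.338,.17],R,2);plan([.4835,.338,.102],R,3,c)
E
```

```text
t 8.05 tcp [482.8 336.5 204.7] q [0.56 0.19 1.89 0.01 1.07 2.14] F [0.5 0.4 0.4] M [-0.   -0.01 -0.01] w 59.7 gf 0.0
   [-0.002, 0.003, -0.004] [0.5, -0.7, 17.3]
   [-0.002, 0.003, -0.004] [0.4, -0.7, 17.3]
   [0.0, 0.0, 0.0] [0.0, 0.0, 22.7]
   [0.0, 0.0, 0.0] [0.0, 0.0, 22.7]
   [0.0, 0.0, 0.0] [0.0, 0.0, 22.7]
```

Request:
step_arm([
  [[-0.002,0.003,-0.004],[0.5,-1,17],60],
  [[-0.002,0.003,-0.004],[0.5,-1,17],60],
  [[0,0,0],[0,0,23],60],
  [[0,0,0],[0,0,23],60],
  [[0,0,0],[0,0,22],60],
])

```text
time: 8.47
tool_pos: [0.4833, 0.3372, 0.1019]
tcp_rot: [-3.141, 0.002, 0.0]
wrist_force: [0.7, 0.8, -0.0]
width: 0.699
grip_force: 0.0
```

Request:
step_arm([
  [[0,0,0],[0,0,0],60],
  [[0,0,0],[0,0,0],10],
  [[0,0,0],[0,0,0],10],
  [[0,0,0],[0,0,0],10],
  [[0,0,0],[0,0,0],10],
], grip_force=40)

```text
time: 8.88
tool_pos: [0.4851, 0.3384, 0.1057]
tcp_rot: [-3.139, -0.001, -0.008]
wrist_force: [0.6, 1.0, 1.7]
width: 0.204
grip_force: 40.4
```

Request:
step_arm([
  [[0,0,0],[0,0,0],10],
  [[0,0,0],[0,0,0],10],
  [[0,0,0],[0,0,0],10],
], grip_force=100)

```text
time: 9.13
tool_pos: [0.4852, 0.3385, 0.1059]
tcp_rot: [-3.139, -0.002, -0.008]
wrist_force: [-0.7, 0.1, 6.2]
width: 0.192
grip_force: 99.1
```

```bash
cat > pl.py <<'E'
from h import *
def fitplate(z0,x0):
    pb=np.r_[box(.11,.16,0,.014)]+[0,0,z0]
    for c in("scene","top"):
        read_camera(c)
        for d in cut_out(c,"plate"):
            u=proj(c,[x0[0],x0[1],z0]);e=d["extent"]
            if e[0]<u[0]<e[2] and e[1]<u[1]<e[3]:
                f=fit(pb,[(c,hullm(d["region"]))],x0);print(c,np.round(f[0],4),round(f[1],3),np.round(e));break
E
python3 - <<'E'
from pl import *
s=read_state();print(s["tool_pos"],s["tcp_rot"],s["wrist_force"],s["torque"],s["width"]*85.4,s["grip_force"])
E
```

```text
[0.48517856 0.33848579 0.10592363] [-3.13888526e+00 -1.53495390e-03 -8.49251682e-03] [-0.6843374   0.1423599   6.18198098] [0.04423586 0.01237826 0.01180622] 16.434823534160433 99.11320924758911
```

Request:
step_arm([
  [[0,0,0],[0,0,-8],10],
  [[0,0,0],[0,0,-15],10],
  [[0,0,0],[0,0,-25],10],
  [[0,0,0],[0,0,-30],10],
  [[0,0,0],[0,0,-30],10],
])

```text
time: 9.55
tool_pos: [0.4816, 0.3363, 0.2105]
tcp_rot: [3.139, 0.002, -0.005]
wrist_force: [0.6, -0.1, -5.3]
width: 0.186
grip_force: 98.1
```

Request:
step_arm([
  [[0,0,0],[0,0,-30],10],
  [[0,0,0],[0,0,-20],10],
  [[0,0,0],[0,0,0],10],
])

```text
time: 9.8
tool_pos: [0.4851, 0.3386, 0.2668]
tcp_rot: [-3.137, -0.002, -0.013]
wrist_force: [1.9, 1.5, -4.1]
width: 0.187
grip_force: 98.4
```

```bash
python3 - <<'E'
from pl import *
s=read_state();print(s["tool_pos"],s["tcp_rot"],s["wrist_force"],s["torque"],s["width"]*85.4,s["grip_force"])
fitplate(s["tool_pos"][2]-.106,[s["tool_pos"][0],s["tool_pos"][1],-1.57])
b=read_camera("scene");cv2.imwrite("pics/l1.png",cv2.resize(b[80:280,300:500],None,fx=3,fy=3)[:,:,::-1])
R0=Rn.from_matrix(np.stack([np.cross([0,-1,0],[0,0,-1]),[0,-1,0],[0,0,-1]],1))
R=Rn.from_euler('z',np.pi/2-.09)*R0
c=plan([.584,-.073,.30],R,22)
E
```

```text
[0.48505417 0.33858592 0.26682174] [-3.13691629e+00 -1.81741002e-03 -1.34632307e-02] [ 1.91353944  1.52181958 -4.0803832 ] [ 0.06713331 -0.15459686 -0.06726744] 15.966949553988444 98.35006713867188
scene [ 0.4844  0.3352 -1.5494] 0.067 [392. 164. 465. 211.]
top [ 0.4791  0.3348 -1.5773] 0.213 [137. 197. 191. 276.]
t 10.05 tcp [481.8 336.4 258.2] q [ 0.57  0.14  1.84 -0.    1.17  2.14] F [-0.9 -0.7 -5.8] M [-0.03 -0.02  0.04] w 15.7 gf 98.27897429466248
   [-0.0, 0.0, -0.067] [4.6, 18.6, -1.9]
   [-0.0, 0.0, -0.067] [3.4, 18.9, -1.9]
   [-0.0, 0.0, -0.067] [2.1, 19.1, -1.9]
   [-0.0, 0.0, -0.067] [0.8, 19.2, -1.9]
   [-0.0, 0.0, -0.067] [-0.5, 19.2, -1.9]
   [-0.0, 0.0, -0.067] [-1.8, 19.1, -1.9]
   [-0.0, 0.0, -0.067] [-3.1, 18.9, -1.9]
   [-0.0, 0.0, -0.067] [-4.3, 18.7, -1.9]
   [-0.0, 0.0, -0.067] [-5.6, 18.4, -1.9]
   [-0.0, 0.0, -0.067] [-6.8, 17.9, -1.9]
   [-0.0, 0.0, -0.067] [-8.0, 17.4, -1.9]
   [-0.0, 0.0, -0.067] [-9.1, 16.9, -1.9]
   [-0.0, 0.0, -0.067] [-10.2, 16.2, -1.9]
   [-0.0, 0.0, -0.067] [-11.3, 15.5, -1.9]
   [-0.0, 0.0, -0.067] [-12.3, 14.7, -1.9]
   [-0.0, 0.0, -0.067] [-13.3, 13.8, -1.9]
   [-0.0, 0.0, -0.067] [-14.2, 12.9, -1.9]
   [-0.0, 0.0, -0.067] [-15.0, 11.9, -1.9]
   [-0.0, 0.0, -0.067] [-15.8, 10.9, -1.9]
   [-0.0, 0.0, -0.067] [-16.5, 9.8, -1.9]
   [-0.0, 0.0, -0.067] [-17.1, 8.7, -1.9]
   [-0.0, 0.0, -0.067] [-17.7, 7.5, -1.9]
```

View pics/l1.png

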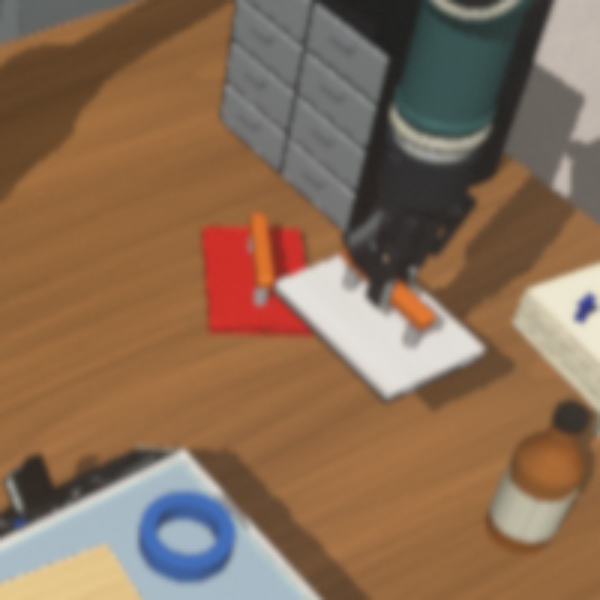

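The plate hangs level from the handle grip. Carrying it over while turning it +85°, slightly higher for clearance.

Request:
step_arm([
  [[0,0,0],[3,10,-20],10],
  [[0,0,-0.04],[4,18,-20],10],
  [[0,0,-0.067],[4,19,-10],10],
  [[0,0,-0.067],[3,19,-5],10],
  [[0,0,-0.067],[2,19,0],10],
])

```text
time: 10.47
tool_pos: [0.5055, 0.253, 0.316]
tcp_rot: [3.118, 0.385, 0.001]
wrist_force: [0.6, -0.5, -5.8]
width: 0.188
grip_force: 98.9
```

Request:
step_arm([
  [[0,0,-0.067],[1,19,0],10],
  [[0,0,-0.067],[-1,19,0],10],
  [[0,0,-0.067],[-2,19,0],10],
  [[0,0,-0.067],[-3,19,0],10],
  [[0,0,-0.067],[-4,19,0],10],
])

```text
time: 10.88
tool_pos: [0.5311, 0.1606, 0.3137]
tcp_rot: [-3.01, -0.899, 0.005]
wrist_force: [-0.2, -0.2, -6.3]
width: 0.188
grip_force: 98.8
```

Request:
step_arm([
  [[0,0,-0.067],[-6,18,0],10],
  [[0,0,-0.067],[-7,18,0],10],
  [[0,0,-0.067],[-8,17,0],10],
  [[0,0,-0.067],[-9,17,0],10],
  [[0,0,-0.067],[-10,16,0],10],
])

```text
time: 11.3
tool_pos: [0.5571, 0.0691, 0.3137]
tcp_rot: [-2.817, -1.387, 0.004]
wrist_force: [0.4, 0.7, -6.1]
width: 0.183
grip_force: 98.8
```

Request:
step_arm([
  [[0,0,-0.067],[-11,15,0],10],
  [[0,0,-0.067],[-12,15,0],10],
  [[0,0,-0.067],[-13,14,0],10],
  [[0,0,-0.067],[-14,13,0],10],
  [[0,0,-0.067],[-15,12,0],10],
])

```text
time: 11.72
tool_pos: [0.5844, -0.0219, 0.3135]
tcp_rot: [-2.545, -1.837, 0.003]
wrist_force: [-0.4, -0.4, -5.2]
width: 0.187
grip_force: 98.8
```

```bash
cat > p2.py <<'E'
from h import *
import sys
R0=Rn.from_matrix(np.stack([np.cross([0,-1,0],[0,0,-1]),[0,-1,0],[0,0,-1]],1))
R=Rn.from_euler('z',np.pi/2-.09)*R0
c=plan([.584,-.073,float(sys.argv[1])],R,int(sys.argv[2]))
E
python3 p2.py .29 5
```

```text
t 11.72 tcp [584.4 -21.9 313.5] q [-0.08  0.09  1.79  0.    1.27  0.24] F [-0.4 -0.4 -5.2] M [ 0.05 -0.02 -0.01] w 16.0 gf 98.79210233688354
   [-0.001, -0.0, -0.046] [-9.7, 3.2, 4.7]
   [-0.001, -0.0, -0.046] [-9.9, 2.7, 4.7]
   [-0.001, -0.0, -0.046] [-10.0, 2.2, 4.7]
   [-0.001, -0.0, -0.046] [-10.1, 1.8, 4.7]
   [-0.001, -0.0, -0.046] [-10.1, 1.3, 4.7]
```

Request:
step_arm([
  [[0,0,-0.046],[-10,3,10],10],
  [[0,0,-0.046],[-10,3,10],10],
  [[0,0,-0.046],[-10,2,12],10],
  [[0,0,-0.046],[-10,2,12],10],
  [[0,0,-0.046],[-10,1,12],10],
])

```text
time: 12.13
tool_pos: [0.5833, -0.0727, 0.2571]
tcp_rot: [-2.319, -2.115, 0.002]
wrist_force: [0.2, 0.2, -5.2]
width: 0.183
grip_force: 98.8
```

Request:
step_arm([
  [[0,0,0],[0,0,10],10],
  [[0,0,0],[0,0,6],10],
  [[0,0,0],[0,0,0],10],
  [[0,0,0],[0,0,0],10],
  [[0,0,0],[0,0,0],10],
])

```text
time: 12.55
tool_pos: [0.5851, -0.0718, 0.2451]
tcp_rot: [2.322, 2.114, 0.003]
wrist_force: [-0.3, -1.2, -5.1]
width: 0.184
grip_force: 98.7
```

```bash
python3 p2.py .235 1; python3 - <<'E'
from pl import *
s=read_state();fitplate(s["tool_pos"][2]-.106,[s["tool_pos"][0],s["tool_pos"][1],-.09])
a=read_camera("scene");b=read_camera("top")
o=np.zeros((500,800,3),np.uint8)
c1=cv2.resize(b[140:240,300:420],None,fx=3.3,fy=3.3,interpolation=3);c2=cv2.resize(a[225:335,260:375],None,fx=3.4,fy=3.4,interpolation=3)
o[:c1.shape[0],:c1.shape[1]]=c1;o[:c2.shape[0],400:400+c2.shape[1]]=c2
cv2.imwrite("pics/p1.png",o[:400,:,::-1])
E
```

```text
t 12.55 tcp [585.1 -71.8 245.1] q [-0.16  0.15  1.86  0.    1.14 -0.07] F [-0.3 -1.2 -5.1] M [ 0.05 -0.   -0.01] w 15.7 gf 98.70976209640503
   [0.003, -0.001, -0.004] [-1.4, -1.0, 10.1]
scene [ 0.588  -0.0782 -0.1152] 0.025 [274. 252. 355. 311.]
top [ 0.5737 -0.0867 -0.0231] 0.625 [322. 154. 399. 212.]
```

View pics/p1.png

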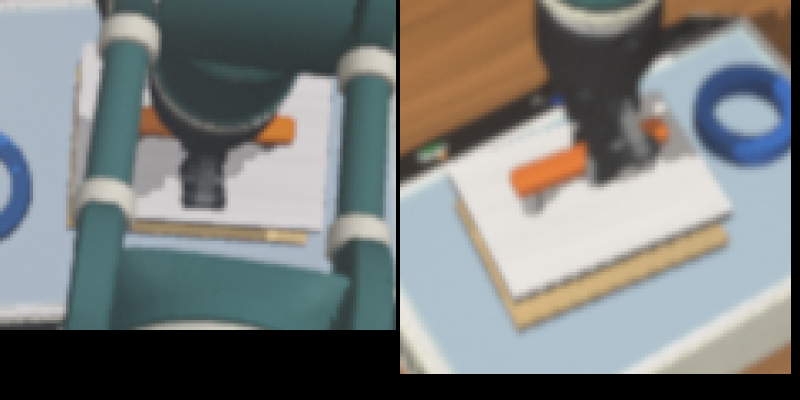

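Request:
step_arm([
  [[0,0,-0.003],[1.2,-0.9,6],10],
  [[0,0,-0.003],[1.2,-0.8,6],10],
  [[0,0,0],[0,0,5],10],
  [[0,0,0],[0,0,3],10],
  [[0,0,0],[0,0,0],10],
])

```text
time: 13.27
tool_pos: [0.5823, -0.0696, 0.2228]
tcp_rot: [-2.316, -2.121, 0.0]
wrist_force: [-0.9, -1.1, -5.6]
width: 0.189
grip_force: 98.7
```

Request:
step_arm([
  [[0,0,0],[0,0,0],10],
  [[0,0,0],[0,0,0],10],
])

```text
time: 13.43
tool_pos: [0.5834, -0.0699, 0.2246]
tcp_rot: [2.316, 2.121, 0.003]
wrist_force: [0.8, -0.8, -5.0]
width: 0.187
grip_force: 98.7
```

```bash
python3 - <<'E'
from pl import *
for i in range(3):
    s=read_state();print(np.round(s["tool_pos"]*1000,1));fitplate(s["tool_pos"][2]-.106,[.585,-.073,-.09]) if i==1 else read_camera("scene")
print([ (round(d["score"],2),np.round(d["extent"]).tolist()) for d in cut_out("scene","board")])
print(s["wrist_force"],s["torque"])
E
```

```text
[583.4 -69.9 224.6]
[583.5 -69.9 224.9]
scene [ 0.5861 -0.0756 -0.0971] 0.024 [276. 257. 356. 315.]
top [ 0.5787 -0.0736  0.0065] 0.736 [323. 157. 398. 212.]
[583.5 -69.8 225. ]
[(0.61, [290.0, 294.0, 359.0, 322.0])]
[-0.04019065  0.44748686 -5.90237313] [ 0.01713872  0.03266548 -0.01379217]
```

Same-camera comparison shows the plate within 1.5 mm and 0.1° of the board. Lowering gently.

Request:
step_arm([
  [[0,0,0],[0,0,2],10],
  [[0,0,0],[0,0,2],10],
  [[0,0,0],[0,0,1.5],10],
  [[0,0,0],[0,0,1],10],
  [[0,0,0],[0,0,1],10],
])

```text
time: 14.2
tool_pos: [0.5831, -0.0698, 0.2167]
tcp_rot: [2.316, 2.122, 0.002]
wrist_force: [-0.6, -0.5, -4.3]
width: 0.19
grip_force: 98.7
```

Request:
step_arm([
  [[0,0,0],[0,0,0.7],10],
  [[0,0,0],[0,0,0.7],10],
  [[0,0,0],[0,0,0.7],10],
  [[0,0,0],[0,0,0],10],
])

```text
time: 14.53
tool_pos: [0.5832, -0.0698, 0.2148]
tcp_rot: [2.316, 2.121, 0.002]
wrist_force: [0.2, -0.3, -5.5]
width: 0.185
grip_force: 98.7
```

Request:
step_arm([
  [[0,0,0],[0,0,0.7],10],
  [[0,0,0],[0,0,0.7],10],
  [[0,0,0],[0,0,0],10],
])

```text
time: 14.78
tool_pos: [0.5835, -0.0699, 0.214]
tcp_rot: [2.316, 2.121, 0.003]
wrist_force: [-0.2, -0.6, -4.3]
width: 0.185
grip_force: 99.1
```

Request:
step_arm([
  [[0,0,0],[0,0,0.7],10],
  [[0,0,0],[0,0,0],10],
])

```text
time: 14.95
tool_pos: [0.5835, -0.0699, 0.2139]
tcp_rot: [2.315, 2.121, 0.003]
wrist_force: [-2.3, -1.1, 1.0]
width: 0.186
grip_force: 99.8
```

Request:
step_arm([
  [[0,0,0],[0,0,0.7],10],
  [[0,0,0],[0,0,0],10],
])

```text
time: 15.12
tool_pos: [0.5835, -0.0699, 0.2139]
tcp_rot: [2.315, 2.121, 0.003]
wrist_force: [-3.8, -0.6, 6.7]
width: 0.186
grip_force: 100.4
```

Contact made with the weight resting on the board. Releasing in stages.

Request:
step_arm([
  [[0,0,0],[0,0,0],10],
  [[0,0,0],[0,0,0],10],
], grip_force=20)

```text
time: 15.28
tool_pos: [0.5835, -0.0699, 0.2139]
tcp_rot: [2.315, 2.121, 0.003]
wrist_force: [-3.6, -0.5, 4.9]
width: 0.19
grip_force: 100.4
```

Request:
step_arm([
  [[0,0,0],[0,0,0],22],
  [[0,0,0],[0,0,0],30],
  [[0,0,0],[0,0,0],45],
  [[0,0,0],[0,0,0],45],
  [[0,0,0],[0,0,0],45],
])

```text
time: 15.7
tool_pos: [0.5834, -0.0698, 0.2122]
tcp_rot: [2.316, 2.121, 0.003]
wrist_force: [-0.3, 0.4, -0.5]
width: 0.528
grip_force: 0.0
```

Request:
step_arm([
  [[0,0,0],[0,0,-8],45],
  [[0,0,0],[0,0,-20],45],
  [[0,0,0],[0,0,-30],45],
  [[0,0,0],[0,0,-35],45],
  [[0,0,0],[0,0,-35],45],
])

```text
time: 16.12
tool_pos: [0.5825, -0.0697, 0.3413]
tcp_rot: [-2.317, -2.122, -0.001]
wrist_force: [0.6, -0.4, 0.6]
width: 0.523
grip_force: 0.0
```

Request:
step_arm([
  [[0,0,0],[-30,0,0],45],
  [[0,0,0],[-35,0,0],45],
  [[0,0,0],[-35,0,0],45],
  [[0,0,0],[-35,0,0],45],
  [[0,0,0],[-35,0,0],45],
])

```text
time: 16.53
tool_pos: [0.5679, -0.2406, 0.3411]
tcp_rot: [2.315, 2.121, 0.003]
wrist_force: [0.9, -0.0, -0.5]
width: 0.525
grip_force: 0.0
```

Request:
step_arm([
  [[0,0,0],[-35,-15,0],45],
  [[0,0,0],[-35,-15,0],45],
  [[0,0,0],[-35,-15,0],45],
  [[0,0,0],[-35,-15,0],45],
  [[0,0,0],[-25,-10,0],45],
])

```text
time: 16.95
tool_pos: [0.4822, -0.4, 0.3406]
tcp_rot: [2.317, 2.119, 0.001]
wrist_force: [0.4, 0.4, -0.1]
width: 0.525
grip_force: 0.0
```

```bash
python3 - <<'E'
from pl import *
fitplate(.108,[.585,-.073,-.09])
a=read_camera("scene");b=read_camera("top")
for c in("scene","top"):
  print([(round(d["score"],2),np.round(d["extent"]).tolist()) for d in cut_out(c,"board")])
o=np.zeros((590,800,3),np.uint8)
c1=cv2.resize(b[130:280,255:435],None,fx=2.2,fy=2.2,interpolation=3);c2=cv2.resize(a[220:340,255:375],None,fx=3.3,fy=3.3,interpolation=3)
o[:330,:396]=c1;o[:396,400:796]=c2
cv2.imwrite("pics/f1.png",o[:400,:,::-1])
s=read_state();print(s["time"],s["tool_pos"],s["wrist_force"])
E
```

```text
scene [ 0.5861 -0.0766 -0.0876] 0.014 [276. 259. 357. 320.]
top [ 0.5833 -0.0716 -0.0807] 0.014 [322. 157. 396. 214.]
[(0.66, [295.0, 299.0, 345.0, 322.0]), (0.22, [276.0, 260.0, 358.0, 320.0])]
[]
17.35 [ 0.48465266 -0.39625011  0.34007927] [ 0.55193613 -0.38200328 -0.13723338]
```

View pics/f1.png

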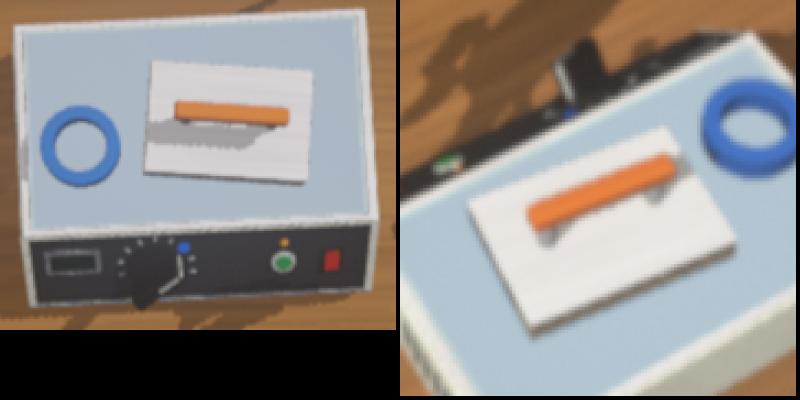

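The plate sits flush over the board: both cameras put it within about 2 mm and under 1° of where the board lay. The pointer is at the blue dot (top crop (183,247)). Handing in.

```bash
python3 -c "
from workcell import finish_job
print(finish_job())"
```

```text
the job is handed in; nothing more can be done
None
```

The job is handed in at about 17 s of the 56 s: the selector is at the blue dot and the plate is lying flush on the board, within about 2 mm and 1° in the camera images. The arm never approached the cards, tape, amber bottle or ink roller; no verdict came back.

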